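# Release the card press with a reversible ratchet spanner

## Robot

A 7-joint arm with a two-finger parallel gripper is mounted at the origin on the work surface. World frame = base frame: x ahead of the robot, y to its left, z up, the work surface at z = 0. Lengths are in m, angles in degrees, forces in N, time in s.
With the tool pointing down it reaches from about 0.35 to 0.775 m from the base axis. Payload 3.1 kg.
Tool frame: the origin (TCP) lies on the centre line of the jaws, within the pads' length; the fingertips stand 17 mm ahead of it and the grasp point (between the pads) lies 2 mm behind it (robot.tip_reach is the distance from the TCP to the fingertips, in m); z points along the fingers, y is the line along which they close (so a half turn about z gives the same grasp; the last joint's range is limited). The gripper opens to 85 mm and grips with 20 to 120 N. Pads are 22 mm wide; open, the fingers measure 114 mm over their backs; the gripper's body (76 mm by 85 mm) begins 54 mm behind the grasp point. The pads swing forward as they close: fully open they stand 13 mm farther back than shut.
Start: joints at [-78.593, 17.813, 0.802, 86.603, -0.252, 75.585, -1.558], TCP at [0.131, 0.534, 0.248] pointing down, gripper open.
Joint ranges: [-154.91, 154.91], [-16.99, 109.72], [-72.82, 74.43], [7.12, 147.25], [-82.49, 262.49], [11.32, 116.49], [-174.64, 174.64]. Speed limits (degrees/s): [159.86, 159.86, 180, 180, 180, 180, 180].

## Interface

Orientations are given as [roll, pitch, yaw] about the fixed x, y, z axes, in that order (R = Rz(yaw) Ry(pitch) Rx(roll)).
In Python, from station import robot, fingers, vision, workorder, recognise gives the robot as it stands. Calls block until the motion is done:
- robot.move_to(position, orientation): joint-space move of the TCP to a pose.
- robot.line_to(position, orientation=None, velocity=0.15, f_stop=None): straight line of the TCP; orientation=None keeps the orientation; velocity is the mean speed in m/s. With f_stop (N) it stops when the force on the tool has changed by that much, and returns True; else False.
- robot.move_j(angles): joint-space move.
- fingers.gripper_to(opening, force=None): opening from 0.0 (shut) to 1.0 (fully open); force is the grip in N (None keeps the last); returns when the fingers have stopped.
- robot.pause(seconds).
- robot.inverse_kinematics(position, orientation): joint angles nearest the present ones, or None.
- vision.grab_frame(name): name is "scene" or "side" or "wrist"; returns the picture (384x512x3 uint8, red, green, blue); there is no depth.
- vision.calibration(name): a dict with "mtx" (3x3 intrinsics, pixels), "k1" (the pictures are not rectified: a ray, as slopes to the right and down, at radius r is drawn at 1 + k1 r^2 times it, then the intrinsics apply), "extrinsics" (4x4, takes a point from world to camera coordinates); the wrist camera has in their place "T_tool_cam" (4x4, takes a point from camera to tool coordinates, whose origin is the TCP and whose axes are the flange's). Camera axes: x right, y up, looking along -z (the intrinsics and any distortion apply to the point x, -y, -z); pixel columns grow to the right and rows downward; lengths in m; the calibration is good to about 2 mm. A picture is of the moment at which its call begins: read the wrist's pose just before it. calibration takes no time and is no camera call.
A pose or a line that the arm cannot do raises robot.PlanningError and nothing moves.
- workorder.close_job(): hands the job in; it is judged then, once.
Trained networks look in the newest picture that a camera, given by its name, has taken for a name from the list of things; names that differ only in an ending like _2 or _b are one class to them, and where a whole thing is asked for, a point or a joint stands for the part that bears it (a point fixed in the world has none). Each returns a list of dicts, best first, with "p" (0 to 1); they miss things now and then, are a little off and sometimes report something else, mostly with a low value. They report only what shows in the picture. A call takes as long as a camera call.
- recognise(label, camera): "rect" ([centre column, centre row, width, height] in pixels, round what is visible of it).
Readings, each from a call of its own:
- robot.current_time_s(): time.
- robot.current_joint_positions(): joint angles.
- robot.current_dq(): joint speeds.
- robot.current_joint_torque(): joint torques, N m.
- robot.current_tool_pos(): TCP position.
- robot.current_eef_rot(): TCP orientation.
- robot.current_contact_force(): force on the tool from outside, world axes, zero at the start.
- robot.current_torque(): the same for the moment, N m.
- robot.current_finger_gap(): opening from 0.0 (shut) to 1.0 (fully open).
- robot.current_gripper_force(): force on a finger pad.
Only numpy, scipy, OpenCV 4.12 (cv2) and the standard library are available. Lean on these libraries where they do the work, as an engineer would, in place of code of your own. Each camera call takes 0.05 s, during which the arm holds its last target. There are 200 camera calls.

## Task

The card press on the craft table has to be slackened with the ratchet spanner that sits on its screw. The spanner is set to tighten: first push its small direction lever fully over to the loosen side until you feel it press against its stop, gently and without swinging the handle, then work the handle back and forth until the screw has backed off counter-clockwise by at least a quarter turn. Never turn the screw tighter, be light with the little lever, leave the lever on the loosen side and the other things on the table where they are, and let go.

Things in the scene. Friction and masses are not known exactly. Their poses are not given: they have to be found in the camera images.
- press: Fixed wooden card press, origin on the table under the screw, z up. Base board 200 x 260 mm (x, y), top board 170 x 180 mm, upper face 60 mm above the table. Grey steel bridge along y, 36 mm wide, 250 mm long, top 100 mm above the table; its posts at y = -110 and +110 mm end at 116 mm. The spanner's handle swings over the -x side.
- bolt_top (a point): Centre of the top face of the press screw's hexagon head (bare steel, 24 mm across flats), 125 mm above the table, sticking 8 mm out of the spanner's ring. The axis is vertical; spanner and screw both turn about it.
- bolt (a joint): Turn of the press screw, rad: 0 at the start (tight), growing counter-clockwise seen from above (loosening); 1.57 is a quarter turn. Friction holds it with about 1.2 N m both ways.
- spanner (a joint): Swing of the handle about the screw, rad: 0 along the press's -x, growing counter-clockwise seen from above, stops at -1.35 and +1.35; starts between -0.3 and 0.4. The ring rubs: 0.9 N m moves it when the ratchet runs free, 2.1 N m (14 N at handle_grip) when it turns the screw. Fingers may load the spanner with 45 N at most; loosely spread fingers either side of the handle can push it.
- handle_grip (a point): Point in the flat steel handle, 155 mm from the screw's axis, 109 mm above the table; x along the handle away from the screw. The handle is 16 mm wide, 103 to 115 mm above the table, from 80 to 207 mm from the axis. The spanner's ring is 58 mm across, 101 to 117 mm above the table; its neck is 36 mm wide to 56 mm from the axis, then 22 mm to 81 mm.
- lever (a joint): Direction lever on the spanner's neck, rad from the handle's line, growing counter-clockwise seen from above. It starts at the tighten stop, -0.40 to -0.34. The loosen stop is worn: anywhere from +0.05 to +0.55, to be felt. 1 to 5 N at the tab moves it, it stays where left (ratcheting may nudge it 0.03); at the stop the force climbs about 4 N per mm. Over 12 N from the fingers breaks it.
- lever_tab (a point): Point in the lever's dark upright tab, 127 mm above the table. The tab is a round post 8 mm across, its top 134.5 mm above the table; the lever's plate below it ends at 120.5 mm. It sits 22 mm from the lever's pivot, farther out from the screw; x along the lever away from the pivot.
- lever_pivot (a point): Pivot of the lever, on the handle's centre line 42 mm from the screw's axis, 117 mm above the table. Tighten side: the spanner turns the screw only clockwise. Pressed home on the loosen stop (a pin inside the neck): only counter-clockwise, running free clockwise. Short of the stop by 0.1 rad it may grip both ways and tighten. 18 teeth: up to 0.35 rad of play before it takes hold.
- bottle: White plastic bottle, 66 mm across, 150 mm tall, loose bystander; origin under its centre.
- tape: Roll of brown tape lying flat, 90 mm across, 24 mm tall, loose bystander; origin under its centre.
- jar: Glass jar with grey cap, 56 mm across, 75 mm tall, loose bystander; origin under its centre.
- tissues: Pale pink tissue box, 100 x 120 x 55 mm, loose bystander; origin under its centre.

How it is judged (in metres and radians):
On the way, in this order (a step that is already met when the one before it is completed fails the run):
1. the direction lever is pressed home against its loosen stop, the handle still where it was (contact force between loosen_stop and lever above 1 N and value of joint lever above 0.02 rad and distance of handle_grip from where it was at the start of the episode below 0.03 m), for 0.1 s.
2. the screw has been backed off by a quarter turn (value of joint bolt above 1.5 rad), for 0.2 s.
At the end, for the whole second after the job is handed in: The screw stands at least a quarter turn (1.57 rad, judged at 1.5) counter-clockwise of its start, the direction lever is still on the loosen side (above -0.02 rad), screw and handle are at rest (under 0.05 rad/s) (value of joint bolt above 1.5 rad and value of joint lever above -0.02 rad and velocity of joint each of bolt, spanner below 0.05 rad/s and velocity of joint spanner above -0.05 rad/s); the robot touches nothing.
It fails at once if the handle is swung while the direction lever still stands on the tighten side (value of joint lever below -0.03 rad and distance of handle_grip from where it was at the start of the episode above 0.03 m).
It fails at once if the screw is turned tighter (more than about 3 degrees clockwise) (value of joint bolt below -0.06 rad).
It fails at once if the fingers press on the small direction lever with more than 12 N (contact force between the fingers and lever above 12 N).
It fails at once if the fingers load the spanner with more than 45 N (contact force between the fingers and spanner above 45 N).
It fails at once if a bystander (bottle, tape roll, jar, tissue box) is pushed more than 25 mm or tipped over (distance of any of bottle, tape, jar, tissues from where it was at the start of the episode above 0.025 m or angle between any of bottle, tape, jar, tissues's own z axis and vertical above 0.3 rad).
It also fails if it takes over 51 s, if anything falls off the work surface, if the arm or the gripper's body presses on something with over 40 N, if the wrist force passes 120 N, or if a joint passes its speed limit or range.

## Working session

There is one attempt and no reset: what is moved stays moved. The work goes in short steps, each a Python script; the robot and the scene stay as the last script left them, time stands still between calls to the robot, and variables do not carry over. Pictures are saved under pics/ and viewed, at most 10 in all, crops included, and the job is handed in when it is done.

```bash
ls; mkdir -p pics; python3 - <<'E'
from station import robot, fingers, vision, workorder, recognise
import cv2,numpy as np
a=vision.grab_frame("scene");b=vision.grab_frame("side")
cv2.imwrite("pics/a.png",cv2.cvtColor(a,cv2.COLOR_RGB2BGR));cv2.imwrite("pics/b.png",cv2.cvtColor(b,cv2.COLOR_RGB2BGR))
for c in("scene","side"):
    k=vision.calibration(c);print(k["mtx"].tolist(),k["k1"],np.round(k["extrinsics"],3).tolist())
    for l in("bolt_top","handle_grip","lever_tab","lever_pivot","press","bottle","tape","jar","tissues","lever","spanner"):
        try:print(c,l,[(round(d["p"],2),np.round(d["rect"],1).tolist()) for d in recognise(l,c)[:2]])
        except Exception as e:print(l,e)
print(vision.calibration("wrist"),robot.current_tool_pos(),robot.current_eef_rot(),robot.current_time_s())
E
```

```text
pics
[[386.93845509936403, 0.0, 250.02994014630713], [0.0, 386.93845509936403, 192.24572842878456], [0.0, 0.0, 1.0]] 0.024413716946607985 [[0.607, 0.795, 0.003, -0.348], [-0.688, 0.524, 0.502, 0.337], [0.397, -0.307, 0.865, -1.516], [0.0, 0.0, 0.0, 1.0]]
scene bolt_top []
scene handle_grip [(0.73, [262.9, 170.2, 50.8, 52.5])]
scene lever_tab [(0.55, [270.0, 176.3, 8.3, 11.6])]
scene lever_pivot [(0.59, [263.2, 171.2, 51.1, 50.5])]
scene press [(0.76, [274.4, 197.4, 90.7, 104.9])]
scene bottle [(0.93, [352.1, 167.1, 29.7, 35.5])]
scene tape [(0.86, [140.8, 254.1, 29.1, 30.0])]
scene jar [(0.86, [322.5, 128.9, 16.6, 27.1])]
scene tissues [(0.93, [164.1, 302.3, 56.4, 53.4])]
scene lever [(0.44, [324.0, 127.6, 15.7, 23.2])]
scene spanner [(0.82, [265.2, 170.4, 47.1, 52.7])]
[[347.72395423691484, 0.0, 254.1620488093425], [0.0, 347.72395423691484, 191.94939387236505], [0.0, 0.0, 1.0]] -0.10240948936272459 [[0.936, -0.352, 0.013, -0.532], [0.178, 0.505, 0.845, -0.189], [-0.304, -0.788, 0.535, -0.977], [0.0, 0.0, 0.0, 1.0]]
side bolt_top [(0.37, [258.0, 172.6, 5.3, 6.7])]
side handle_grip [(
[... 381 characters left out ...]
]
side lever []
side spanner [(0.84, [231.4, 179.2, 69.1, 17.0])]
{'mtx': array([[333.84948934,   0.        , 258.77054424],
       [  0.        , 333.84948934, 195.73719857],
       [  0.        ,   0.        ,   1.        ]]), 'k1': 0.01770775907021599, 'T_tool_cam': array([[-7.17948984e-04,  9.54694550e-01,  2.97586628e-01,
         7.54045572e-02],
       [ 9.99999702e-01,  7.70208915e-04, -5.83543814e-05,
         4.38308872e-04],
       [-2.84914484e-04,  2.97586497e-01, -9.54694818e-01,
        -1.25004555e-01],
       [ 0.00000000e+00,  0.00000000e+00,  0.00000000e+00,
         1.00000000e+00]])} [0.1311203  0.53414029 0.2483049 ] [-1.79999187e+02  5.58112657e-05  1.66207019e+02] 1.2
```

```bash
python3 - <<'E'
import cv2,numpy as np
a=cv2.imread("pics/a.png");b=cv2.imread("pics/b.png")
A=cv2.resize(a[90:340,100:433],(800,600),interpolation=cv2.INTER_CUBIC);cv2.imwrite("pics/a2.png",A)
B=cv2.resize(b[120:270,160:360],(800,600),interpolation=cv2.INTER_CUBIC);cv2.imwrite("pics/b2.png",B)
E
```

```text
(no output)
```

View pics/a2.png

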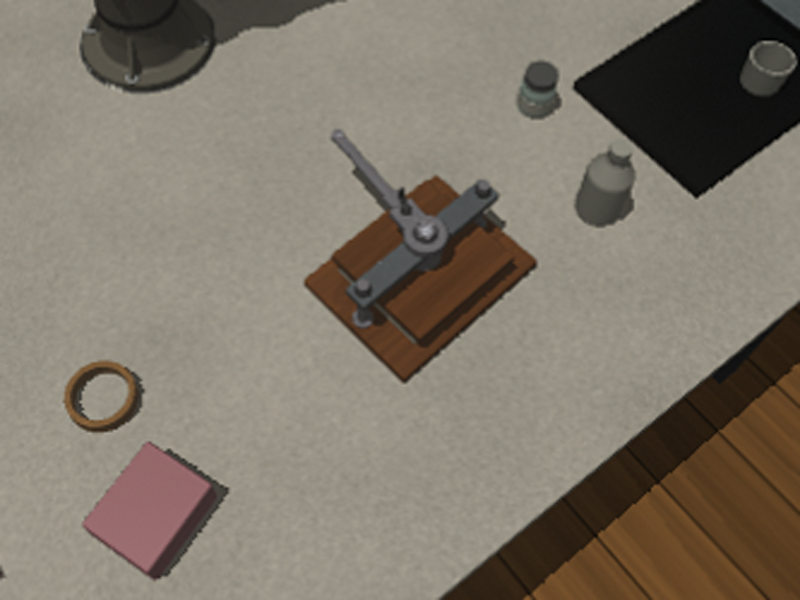

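View pics/b2.png

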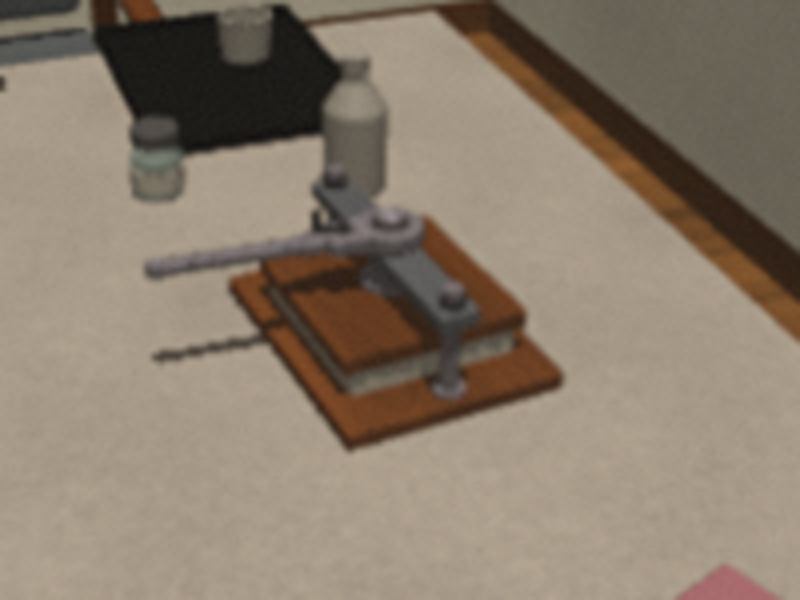

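```bash
cat > h.py <<'E'
from station import robot, fingers, vision, workorder, recognise
import cv2,numpy as np
def ray(cam,uv,T=None):
    k=vision.calibration(cam);K=k["mtx"]
    p=cv2.undistortPoints(np.array([[uv]],float),K,np.array([k["k1"],0,0,0,0.]))[0,0]
    d=np.array([p[0],-p[1],-1.])
    M=np.linalg.inv(k["extrinsics"]) if T is None else T@k["T_tool_cam"]
    d=M[:3,:3]@d;return M[:3,3],d/np.linalg.norm(d)
def tri(rs):
    A=sum(np.eye(3)-np.outer(d,d) for o,d in rs);b=sum((np.eye(3)-np.outer(d,d))@o for o,d in rs)
    x=np.linalg.solve(A,b);return x,[np.linalg.norm((np.eye(3)-np.outer(d,d))@(x-o)) for o,d in rs]
def atz(r,z):
    o,d=r;return o+d*(z-o[2])/d[2]
def pose():
    from scipy.spatial.transform import Rotation as R
    T=np.eye(4);T[:3,:3]=R.from_euler('xyz',robot.current_eef_rot(),degrees=True).as_matrix();T[:3,3]=robot.current_tool_pos();return T
E
python3 - <<'E'
from h import *
np.set_printoptions(precision=4,suppress=True)
for n,a,b,z in(("bolt",(277.3,185.8),(258,173.75),.125),("end",(240.7,145.4),(198.3,187),.109),("tab",(267.3,170),(239.3,173.3),.1345),("post1",(301.5,167.9),(243.75,163.3),.116),("post2",(251.1,209.2),(273.75,193),.116)):
    r=[ray("scene",a),ray("side",b)];print(n,tri(r),atz(r[0],z),atz(r[1],z))
for n,a,z in(("bottle",(352,167),.07),("tape",(141,254),.012),("jar",(322.5,129),.04),("tissues",(164,302),.03)):print(n,atz(ray("scene",a),z))
E
```

```text
bolt (array([0.609 , 0.0778, 0.1214]), [np.float64(0.0005470965428030534), np.float64(0.0005470965428031992)]) [0.6101 0.0767 0.125 ] [0.6068 0.0711 0.125 ]
end (array([0.4073, 0.0871, 0.1056]), [np.float64(0.0008835711582161647), np.float64(0.0008835711582161191)]) [0.4085 0.0863 0.109 ] [0.4067 0.0803 0.109 ]
tab (array([0.5475, 0.0872, 0.1288]), [np.float64(0.0005395294308144785), np.float64(0.0005395294308143802)]) [0.5508 0.0842 0.1345] [0.5441 0.0783 0.1345]
post1 (array([0.5977, 0.1888, 0.1073]), [np.float64(1.5792499556435763e-05), np.float64(1.579249955654001e-05)]) [0.6015 0.1842 0.116 ] [0.5923 0.1731 0.116 ]
post2 (array([ 0.6195, -0.0319,  0.109 ]), [np.float64(0.00047851001469468164), np.float64(0.00047851001469483066)]) [ 0.622  -0.0338  0.116 ] [ 0.615  -0.0425  0.116 ]
bottle [0.6807 0.3449 0.07  ]
tape [ 0.497 -0.365  0.012]
jar [0.4868 0.3976 0.04  ]
tissues [ 0.6727 -0.3844  0.03  ]
```

```bash
python3 - <<'E'
from h import *
np.set_printoptions(precision=4,suppress=True)
t0=robot.current_time_s()
fingers.gripper_to(0.0)
import pickle;D=[]
for i,p in enumerate([(.5,.12,.25),(.53,.05,.25)]):
    robot.move_to(p,[180,0,177.4]);T=pose();im=vision.grab_frame("wrist")
    D.append(T);cv2.imwrite(f"pics/w{i}.png",cv2.cvtColor(im,cv2.COLOR_RGB2BGR))
    for l in("bolt_top","lever_tab","handle_grip"):print(l,[(round(d["p"],2),np.round(d["rect"],1).tolist()) for d in recognise(l,"wrist")[:2]])
pickle.dump(D,open("D.pkl","wb"))
print(robot.current_joint_positions(),robot.current_contact_force(),robot.current_time_s()-t0)
for th in(-1.1,-.6,-.14,.5,1.1):
    a=np.radians(185.6)+th;print(th,robot.inverse_kinematics([.609+.175*np.cos(a),.077+.175*np.sin(a),.115],[180,0,np.degrees(a)]))
a=[cv2.resize(cv2.imread(f"pics/w{i}.png"),(800,600),interpolation=cv2.INTER_CUBIC) for i in(0,1)]
for i in(0,1):cv2.imwrite(f"pics/W{i}.png",a[i])
E
```

```text
bolt_top [(0.65, [211.6, 294.4, 15.9, 8.9])]
lever_tab [(0.91, [213.9, 257.4, 18.1, 34.0])]
handle_grip [(0.65, [210.2, 177.8, 43.7, 242.1])]
bolt_top [(0.88, [302.8, 270.9, 21.4, 33.6])]
lever_tab [(0.91, [302.1, 220.2, 29.1, 38.1])]
handle_grip [(0.93, [302.7, 150.0, 56.6, 287.3])]
[-32.4709  17.0745  32.4624  90.1529  -9.4213  75.5354  88.7866] [ 0.3264 -0.2612 -0.6634] 3.5667
-1.1 [-50.9128  28.4881  35.556   96.5763 -18.5052  60.9123  23.0414]
-0.6 [-47.5341  18.9028  32.1097 108.5999 -12.0145  55.8175  51.2041]
-0.14 [-39.4118  13.8858  30.605  114.4352  -8.7009  53.8692  83.1887]
0.5 [-22.5081  16.2368  27.6431 111.1607  -9.1439  54.7197 133.747 ]
1.1 [ 29.6274  27.6176 -30.6135  96.1891  15.7349  60.5175 152.6905]
```

View pics/W0.png

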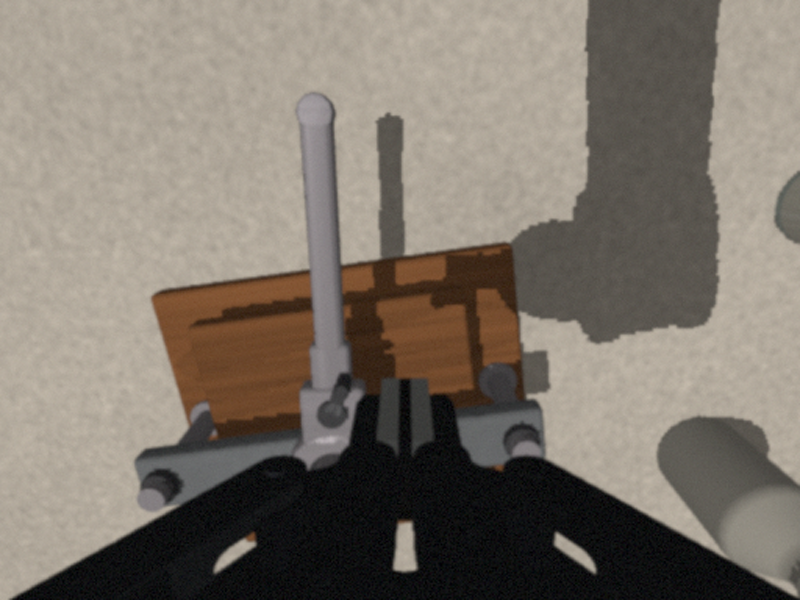

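View pics/W1.png

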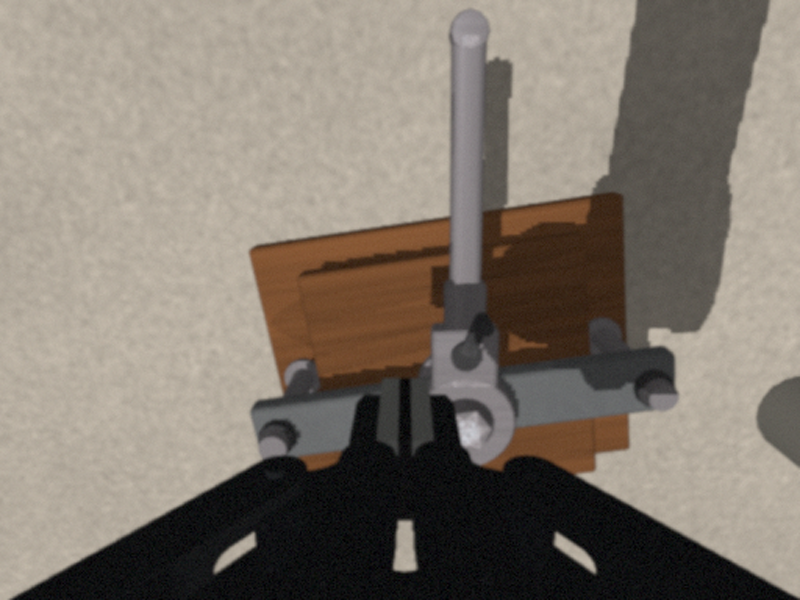

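```bash
python3 - <<'E'
from h import *
import pickle
np.set_printoptions(precision=4,suppress=True)
D=pickle.load(open("D.pkl","rb"));s=.64
r=lambda i,u:ray("wrist",(u[0]*s,u[1]*s),D[i])
for n,a,b,z in(("tab",(346,380),(485,322),.1345),("pivot",(332,413),(467,355),.1205),("end",(315,108),(470,28),.109),("bolt",None,(473,429),.125),("post1",(522,440),(655,387),.116),("post2",(158,488),(277,438),.116)):
    q=r(1,b)
    if a:print(n,tri([r(0,a),q]),atz(r(0,a),z),atz(q,z))
    else:print(n,atz(q,z))
E
```

```text
tab (array([0.5445, 0.0891, 0.1204]), [np.float64(0.0007602174698398668), np.float64(0.0007602174698400085)]) [0.5371 0.0908 0.1345] [0.5403 0.0873 0.1345]
pivot (array([0.563 , 0.0798, 0.1206]), [np.float64(8.911135152968365e-05), np.float64(8.911135152967425e-05)]) [0.563  0.0797 0.1205] [0.5632 0.0798 0.1205]
end (array([0.4073, 0.0841, 0.1122]), [np.float64(0.0003008532833430216), np.float64(0.00030085328334296635)]) [0.4068 0.0834 0.109 ] [0.407  0.0845 0.109 ]
bolt [0.6047 0.0819 0.125 ]
post1 (array([0.5939, 0.187 , 0.1057]), [np.float64(0.00027322009243451937), np.float64(0.0002732200924343592)]) [0.5871 0.1846 0.116 ] [0.5888 0.1821 0.116 ]
post2 (array([ 0.6141, -0.0295,  0.1092]), [np.float64(0.00014418678236717287), np.float64(0.00014418678236704442)]) [ 0.6091 -0.0256  0.116 ] [ 0.6102 -0.0274  0.116 ]
```

```bash
python3 - <<'E'
from h import *
np.set_printoptions(precision=4,suppress=True)
o=[180,0,178.4];x=.541;z=.1425
robot.move_to([x,.122,.18],o);robot.line_to([x,.122,z],velocity=.1)
robot.pause(.2);f0=np.array(robot.current_contact_force());print(f0,robot.current_tool_pos(),robot.current_time_s())
hit=robot.line_to([x,.085,z],velocity=.02,f_stop=1.2)
p=robot.current_tool_pos();print(hit,p,np.array(robot.current_contact_force())-f0,robot.current_time_s())
y=p[1]
if hit:
  for i in range(20):
    y-=.0005;robot.line_to([x,y,z],velocity=.02)
    f=np.array(robot.current_contact_force())-f0;q=robot.current_tool_pos();print(i,np.round(y,4),np.array(q),f,round(robot.current_time_s(),2))
    if f[1]>7.5 or abs(f[2])>6: break
E
```

```text
[-1.0624  0.1877  0.75  ] [0.5417 0.1219 0.1435] 5.975
True [0.5404 0.1025 0.142 ] [ 2.106  -0.6068 -0.9334] 7.025
0 0.102 [0.5409 0.1023 0.1424] [1.2293 1.5201 0.3451] 7.28
1 0.1015 [0.5409 0.1019 0.1424] [1.3833 0.4754 0.3772] 7.53
2 0.101 [0.5407 0.1013 0.1424] [0.2136 1.     0.3188] 7.78
3 0.1005 [0.5407 0.1006 0.1424] [ 0.8353  1.6624 -0.3259] 8.03
4 0.1 [0.5409 0.0999 0.1425] [-1.2632  1.5877 -0.3982] 8.28
5 0.0995 [0.541  0.0993 0.1425] [-0.492   1.091  -0.3968] 8.53
6 0.099 [0.541  0.0989 0.1425] [0.1765 2.4753 0.023 ] 8.78
7 0.0985 [0.541  0.0984 0.1425] [ 0.2385  1.1636 -0.2607] 9.03
8 0.098 [0.541  0.0979 0.1425] [ 0.1909  0.9895 -0.0528] 9.28
9 0.0975 [0.541  0.0974 0.1425] [-0.4513  0.7819  0.73  ] 9.53
10 0.097 [0.541  0.0969 0.1425] [-0.1993  1.207   0.1687] 9.78
11 0.0965 [0.541  0.0964 0.1425] [-0.4516  1.8976 -0.4346] 10.03
12 0.096 [0.541  0.0959 0.1425] [-0.0345  1.861   0.2205] 10.28
13 0.0955 [0.541  0.0954 0.1425] [-0.8068  1.3163 -0.2209] 10.53
14 0.095 [0.541  0.0949 0.1425] [0.4767 2.3695 0.4968] 10.78
15 0.0945 [0.541  0.0944 0.1425] [-0.1148  2.356  -0.6147] 11.03
16 0.094 [0.541  0.0939 0.1425] [-0.7151  1.7795 -0.1993] 11.28
17 0.0935 [0.541  0.0936 0.1425] [-0.8411  2.4247  0.1075] 11.53
18 0.093 [0.5409 0.0931 0.1425] [-0.6923  2.4304 -0.0089] 11.78
19 0.0925 [0.541  0.0925 0.1425] [-0.33    1.4491  0.3476] 12.03
```

```bash
python3 - <<'E'
from h import *
np.set_printoptions(precision=3,suppress=True)
x=.541;z=.1425;y=.0925;f0=np.array([-1.06,.19,.75])
def F():
    r=[]
    for _ in range(5): r.append(robot.current_contact_force()[1]);robot.pause(.01)
    return np.mean(r)-f0[1],r
print(F())
for i in range(26):
    y-=.0005;robot.line_to([x,y,z],velocity=.03)
    f,_=F();print(i,round(y,4),np.array(robot.current_tool_pos()),round(f,2),round(robot.current_time_s(),2))
    if f>6.2: break
E
```

```text
(np.float64(2.3494621673806773), [np.float64(1.6368415591441723), np.float64(2.5536540947026567), np.float64(2.2124785670862024), np.float64(2.9289089118626936), np.float64(3.3654277041076597)])
0 0.092 [0.541 0.092 0.142] 2.52 12.36
1 0.0915 [0.541 0.091 0.143] 2.56 12.65
2 0.091 [0.541 0.091 0.143] 2.18 12.94
3 0.0905 [0.541 0.09  0.142] 2.86 13.23
4 0.09 [0.541 0.09  0.143] 2.23 13.53
5 0.0895 [0.541 0.089 0.142] 2.05 13.82
6 0.089 [0.541 0.089 0.143] 2.25 14.11
7 0.0885 [0.541 0.088 0.143] 2.77 14.4
8 0.088 [0.541 0.088 0.143] 2.7 14.69
9 0.0875 [0.541 0.087 0.143] 2.12 14.98
10 0.087 [0.541 0.087 0.143] 2.27 15.28
11 0.0865 [0.541 0.087 0.143] 2.94 15.57
12 0.086 [0.541 0.086 0.143] 3.13 15.86
13 0.0855 [0.541 0.086 0.143] 4.23 16.15
14 0.085 [0.541 0.086 0.143] 4.83 16.44
15 0.0845 [0.541 0.085 0.143] 5.07 16.73
16 0.084 [0.541 0.085 0.143] 5.98 17.02
17 0.0835 [0.541 0.085 0.143] 5.78 17.32
18 0.083 [0.541 0.085 0.143] 6.18 17.61
19 0.0825 [0.541 0.085 0.143] 6.98 17.9
```

```bash
cat >> h.py <<'E'
C=np.array([.606,.0785]);Rr=.175;Z=.108
def P(th,z=Z):
    a=np.radians(185.4)+th;y=np.degrees(a)-180
    return [C[0]+Rr*np.cos(a),C[1]+Rr*np.sin(a),z],[180,0,y]
def ft(f0):
    r=[]
    for _ in range(3): r.append(robot.current_contact_force());robot.pause(.01)
    q=np.array(robot.current_tool_pos());d=q[:2]-C;th=np.arctan2(d[1],d[0])-np.radians(185.4)
    th=(th+np.pi)%(2*np.pi)-np.pi;a=th+np.radians(185.4);f=np.mean(r,0)-f0
    return th,f@[-np.sin(a),np.cos(a),0],f@[np.cos(a),np.sin(a),0],f[2]
E
python3 - <<'E'
from h import *
np.set_printoptions(precision=2,suppress=True)
robot.line_to([.541,.098,.1425],velocity=.08);robot.line_to([.541,.105,.2],velocity=.15)
fingers.gripper_to(.36)
th=-.122;p,o=P(th,.2);robot.move_to(p,o);print(robot.current_joint_positions(),robot.current_finger_gap(),robot.current_time_s())
for t in(-.5,.5,1.05):print(t,robot.inverse_kinematics(*P(t)))
T=pose();im=vision.grab_frame("wrist");cv2.imwrite("pics/w3.png",cv2.resize(cv2.cvtColor(im,cv2.COLOR_RGB2BGR),(800,600)))
im=vision.grab_frame("scene");cv2.imwrite("pics/s3.png",cv2.resize(cv2.cvtColor(im,cv2.COLOR_RGB2BGR)[130:220,210:330],(800,600),interpolation=cv2.INTER_CUBIC))
E
```

```text
[-73.21  13.5   70.66 108.91 -13.83  67.14 -89.17] 0.35845431162426533 21.75
-0.5 [ -70.73   28.53   66.51  111.8   -30.46   59.79 -103.82]
0.5 [-43.12  21.87  54.35 112.72 -21.4   56.03 -34.42]
1.05 [-25.42  28.64  44.08 100.73 -22.67  59.89   2.34]
```

View pics/w3.png

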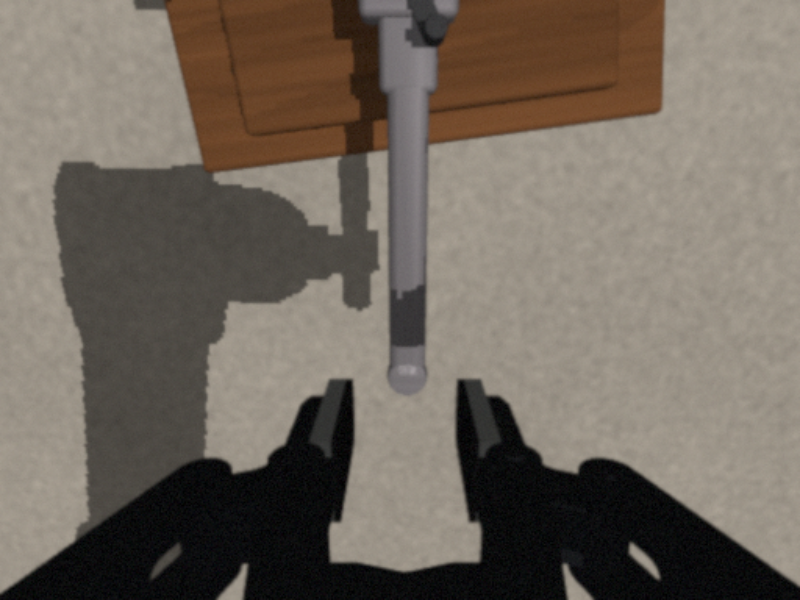

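```bash
python3 - <<'E'
from h import *
th=-.122;robot.line_to(P(th)[0],velocity=.15);robot.pause(.1)
f0=np.mean([robot.current_contact_force() for _ in range(2)],0);print(f0,robot.current_tool_pos())
while th<1.05:
    th=min(th+.17,1.05);robot.line_to(*P(th),velocity=.1)
    r=ft(f0);print(round(th,2),np.round(r,2),round(robot.current_time_s(),2))
    if abs(r[1])>28 or abs(r[3])>15: print("stop");break
E
```

```text
[-0.06867694  1.0118259   0.04732034] [0.43217264 0.08347646 0.10903438]
0.05 [ 0.05  1.07  0.35 -0.29] 23.19
0.22 [ 0.22  0.95  0.11 -0.19] 23.67
0.39 [ 0.37 -4.94  0.25  1.89] 24.14
0.56 [ 0.53 -6.05  0.11  2.86] 24.62
0.73 [ 0.7  -6.45 -0.17  1.24] 25.09
0.9 [ 0.87 -6.26 -0.13  0.62] 25.57
1.05 [ 1.02 -6.6   0.67  0.6 ] 26.01
```

```bash
python3 - <<'E'
from h import *
im=vision.grab_frame("scene");a=cv2.cvtColor(im,cv2.COLOR_RGB2BGR)[110:230,190:350]
im=vision.grab_frame("wrist");b=cv2.cvtColor(im,cv2.COLOR_RGB2BGR)
o=np.hstack([cv2.resize(a,(400,300),interpolation=cv2.INTER_CUBIC),cv2.resize(b,(400,300))])
s=cv2.imread("pics/s3.png");im=vision.grab_frame("side");c=cv2.cvtColor(im,cv2.COLOR_RGB2BGR)[120:270,160:360]
cv2.imwrite("pics/m4.png",np.vstack([o,np.hstack([cv2.resize(s,(400,300)),cv2.resize(c,(400,300))])]))
E
```

```text
(no output)
```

View pics/m4.png

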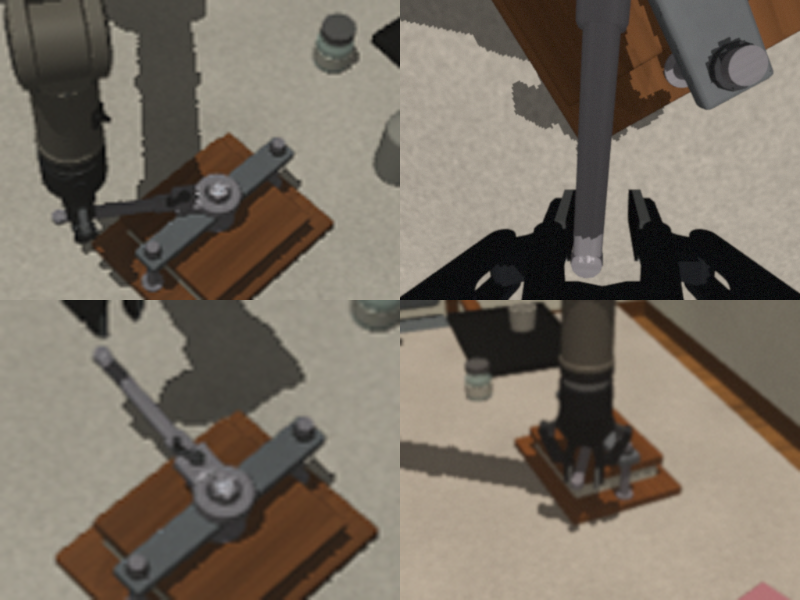

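```bash
python3 - <<'E'
from h import *
f0=np.array([-.07,1.01,.05])
th=1.05;n=0
while th>-.5:
    th=max(th-.2,-.5);robot.line_to(*P(th),velocity=.12)
    r=ft(f0);print(round(th,2),np.round(r,2),round(robot.current_time_s(),2))
    n+=r[1]>5
    if n>=2: print("gripping");break
E
```

```text
0.85 [ 0.85  0.8   0.58 -0.05] 26.62
0.65 [0.65 1.82 0.97 0.46] 27.09
0.45 [0.45 1.13 0.57 0.05] 27.56
0.25 [ 0.25  0.73  0.37 -0.19] 28.02
0.05 [ 0.05  1.03  0.16 -0.1 ] 28.49
-0.15 [-0.15  1.21  0.    0.17] 28.96
-0.35 [-0.35  1.51  0.05  0.1 ] 29.43
-0.5 [-0.5   1.08 -0.41 -0.38] 29.82
```

```bash
python3 - <<'E'
from h import *
im=vision.grab_frame("scene");cv2.imwrite("pics/s5.png",cv2.resize(cv2.cvtColor(im,cv2.COLOR_RGB2BGR)[100:220,190:350],(800,600),interpolation=cv2.INTER_CUBIC))
im=vision.grab_frame("wrist");cv2.imwrite("pics/w5.png",cv2.cvtColor(im,cv2.COLOR_RGB2BGR))
E
```

```text
(no output)
```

View pics/s5.png

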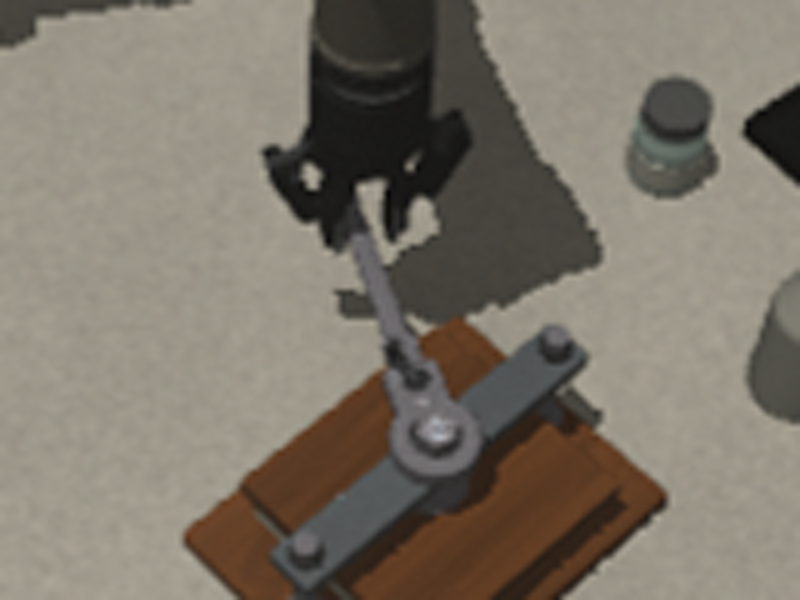

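```bash
python3 - <<'E'
from h import *
f0=np.array([-.07,1.01,.05])
th=-.5
while th<1.05:
    th=min(th+.16,1.05);robot.line_to(*P(th),velocity=.1)
    r=ft(f0);print(round(th,2),np.round(r,2),round(robot.current_time_s(),2))
    if abs(r[1])>28: print("stop");break
im=vision.grab_frame("scene");cv2.imwrite("pics/s6.png",cv2.cvtColor(im,cv2.COLOR_RGB2BGR))
E
```

```text
-0.34 [-0.34  0.72 -0.66  0.11] 30.38
-0.18 [-0.18  1.36  0.06  0.21] 30.83
-0.02 [-0.03 -4.47  0.39 -0.54] 31.29
0.14 [ 0.12 -5.85  0.29  1.7 ] 31.75
0.3 [ 0.28 -6.01  0.57  3.91] 32.21
0.46 [ 0.44 -5.53 -0.14  2.98] 32.67
0.62 [ 0.6  -6.65 -0.06  1.65] 33.12
0.78 [ 0.76 -5.59  0.38  1.59] 33.58
0.94 [ 0.91 -6.3  -0.08  1.02] 34.04
1.05 [ 1.02 -6.84 -0.06  1.36] 34.41
```

```bash
python3 - <<'E'
from h import *
f0=np.array([-.07,1.01,.05])
for th in(.85,.65,.45,.25,.42,.59,.76,.93,1.05):
    robot.line_to(*P(th),velocity=.12)
    r=ft(f0);print(th,np.round(r,2),round(robot.current_time_s(),2))
robot.line_to(*P(1.0),velocity=.1)
p,o=P(1.0,.22);robot.line_to(p,o,velocity=.12)
p[0]-=.08;robot.line_to(p,o,velocity=.15)
im=vision.grab_frame("wrist");im=vision.grab_frame("scene");cv2.imwrite("pics/s7.png",cv2.resize(cv2.cvtColor(im,cv2.COLOR_RGB2BGR)[100:220,190:350],(800,600),interpolation=cv2.INTER_CUBIC))
print(robot.current_tool_pos(),robot.current_contact_force(),robot.current_time_s())
E
```

```text
0.85 [ 0.85  0.7   0.23 -0.15] 34.92
0.65 [0.65 1.89 0.29 0.16] 35.39
0.45 [0.45 1.03 0.36 0.35] 35.86
0.25 [ 0.25  0.93  0.05 -0.19] 36.33
0.42 [0.42 1.18 0.46 0.7 ] 36.75
0.59 [ 0.59  0.75  0.77 -0.6 ] 37.17
0.76 [ 0.74 -6.09  0.84  1.6 ] 37.6
0.93 [ 0.9  -6.16  0.28  0.25] 38.02
1.05 [ 1.02 -6.55  0.98 -0.01] 38.38
[ 0.44671184 -0.07685521  0.22005527] [ 0.15983359 -0.48760351 -0.13444224] 40.4917
```

View pics/s7.png

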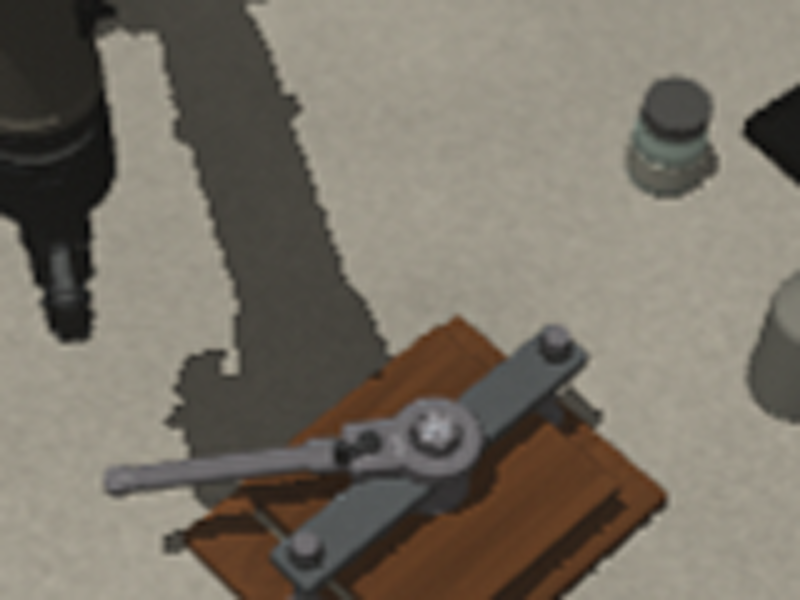

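```bash
python3 -c "
from station import workorder
print(workorder.close_job())"
```

```text
the job is handed in; nothing more can be done
None
```

I pressed the lever home on its loosen stop, backed the screw off by an estimated 2.1 rad counter-clockwise (worked out from the force readings, not measured directly), left the lever on the loosen side, let go and handed the job in at about 40 s; no verdict came back.

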